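# Hang the tea sieve in its bayonet collar and lock it

## Robot

A 6-joint arm with a two-finger parallel gripper is mounted at the origin on a cart in front of the work surface, level with it; the furniture and walls round the work are solid. World frame = base frame: x ahead of the robot, y to its left, z up, the work surface at z = 0. Lengths are in m, angles in rad, forces in N, time in s.
With the tool pointing down it reaches from about 0.375 to 0.9 m from the base axis. Payload 3.1 kg.
Tool frame: the origin (TCP) lies midway between the tips of the shut fingers; the grasp point (between the pads) lies 19 mm behind it; z points along the fingers, y is the line along which they close (so a half turn about z gives the same grasp; the last joint's range is limited). The gripper opens to 87 mm and grips with 3 to 60 N. Pads are 19 mm wide; open, the fingers measure 117 mm over their backs; the gripper's body (75 mm by 190 mm) begins 51 mm behind the grasp point.
Start: joints at [1.169, 0.527, 1.433, -0, 1.181, -0.178], TCP at [0.139, 0.609, 0.223] pointing down, gripper open.
Joint ranges: [-3.08, 3.08], [-0.75, 2.2], [0.22, 2.44], [-1.43, 4.57], [0, 2.65], [-2.85, 2.85]. Speed limits (rad/s): [2.79, 2.79, 3.14, 3.14, 3.14, 3.14].

## Interface

Orientations are given as [roll, pitch, yaw] about the fixed x, y, z axes, in that order (R = Rz(yaw) Ry(pitch) Rx(roll)).
In Python, from workcell import robot gives the robot as it stands.
- The arm moves only by the tool step_arm, never from a script. Its argument "targets" is a list of rows, each an object of numbers: "ax", "ay", "az": the turn, a rotation vector about the tool's x, y, z in rad; "dx", "dy", "dz": the shift along the tool's x, y, z in mm; "grip": the finger opening in mm, from 0 to 87. A call has 1 to 5 rows; each row shifts and turns the commanded pose from where the row before left it, along the tool's axes as they then stand; what a row does not reach is not made up. A row lasts 1/10 s, in which the tool goes at most 50 mm and 8.59 degrees, less where a joint would pass 70% of its speed; a pose out of reach is approached as far as the arm can. A call is refused whole if a number of a shift passes 50 or a number of a turn 0.15, either way. A call with a gripper value outside its range is refused whole. The fingers move at their own pace and stop on an object; "force" is the grip in N (left out, the last holds). Time passes only in rows, so rows that do not move let the fingers close. It gives the time, the measured TCP pose, the force, the opening and the grip force at its end, in the units of the state.
- robot.sense(): the state, without advancing time (a new reading comes with each control period).
- robot.capture(name): name is "scene" or "top"; returns a dict with "color" (420x560x3 uint8, red, green, blue), "fov_y" (degrees; the focal length in pixels is half the picture's height over the tangent of half this angle, whatever the lens; pixels are square), "cx", "cy" (the principal point, pixels), "rvec" (rotation vector, rad) and "tvec" (3), from world to camera coordinates, as OpenCV has them. Camera axes: x right, y down, z forward; pixel columns grow to the right and rows downward; lengths in m; the calibration is good to about 2 mm. A picture is of the moment at which its call begins. There is no depth.
- robot.job_done(): hands the job in; it is judged then, once.
The state is a dict: "clock": time; "joint_pos": joint angles; "dq": joint speeds; "tau": joint torques, N m; "tcp_pos": TCP position; "ee_rot": TCP orientation; "ft_force": force on the tool from outside, world axes, zero at the start; "torque": the same for the moment, N m; "gripper_width": opening from 0.0 (shut) to 1.0 (fully open); "grip_force": force on a finger pad.
Only numpy, scipy, OpenCV 4.12 (cv2) and the standard library are available. Lean on these libraries where they do the work, as an engineer would, in place of code of your own. Each camera call takes 0.05 s, during which the arm holds its last target. There are 200 camera calls.

## Task

Hang the tea sieve in the collar of the stand over the mug: let its two pins down through the two gaps until they rest inside the collar, then turn it clockwise (seen from above) by feel until both pins drop into their locking notches, and let go of it. Go gently: never force the sieve against the stand, and leave the mug, the pepper mill and the teaspoon where they are.

Things in the scene. Friction and masses are not known exactly. Their poses are not given: they have to be found in the camera images.
- sieve: Tea sieve, 0.17 to 0.35 kg, standing loose on the worktop, 102 mm high: a steel basket 54 mm across at the foot, widening to a 74 mm frame at heights 30 to 45 mm, with two pins at the frame's sides and a grip bar on top. Origin: centre of the underside; z up. A half turn about z changes nothing. Unpressed, only its weight takes it down.
- sieve_bar (a point): Middle of the sieve's upright black grip bar, 87 mm above the sieve's origin. The bar is 50 mm long (sieve's x), 12 mm thick (y) and 30 mm high, on a 14 mm stem; 27 mm of free stem lie between it and the frame.
- sieve_pins (a point): Middle between the sieve's two round steel pins, 36 mm above its origin. The pins, 10 mm thick, stick out along the sieve's +x and -x; their ends lie 46.5 mm from this point.
- stand: Fixed stand: dark base plate 150 x 136 x 8 mm, back post on its +x side, and a round metal collar (108 mm outside, 80 mm hole, 31 mm deep) centred on its z axis. Origin: on the worktop under the collar's centre; z up. The notches are hidden 0.75 to 1.45 rad clockwise of the gaps, both alike, other each time: to be found by feel. Over 25 N between sieve and stand is forcing.
- collar_top (a point): Centre of the collar's top face, 169 mm above the worktop. The top is a roof 4 mm thick with two entry gaps, 17 mm wide and reaching to radius 49 mm, at the stand's +x and -x. The sieve has about 2.5 mm of play in the collar sideways.
- collar_track (a point): Centre of the track under the roof, 150 mm above the worktop: pins resting on it put the sieve's origin at 119 mm, with 5 mm of play up to the roof. Blocks bar the way counter-clockwise. Clockwise the track is level, climbs a gentle 3 mm ridge, then falls into a notch 13 mm wide, 6 mm deeper than the track (origin at 113 mm); behind it a hard stop.
- mug: Teal mug, 94 mm high, 84 mm across without its handle, standing loose on the stand's base plate under the collar, its top 102 mm above the worktop. Origin: in its underside, 15 mm from the round body's middle towards the handle.
- mill: Wooden pepper mill, 58 mm across, 170 mm high, standing loose between the sieve and the stand, farther back. Origin: centre of its underside.
- teaspoon: Teaspoon with a red handle, 140 x 30 x 13 mm, lying loose on the worktop between the sieve and the stand. Origin: centre of its underside.
Things that resemble listed ones, but are neither listed nor needed, are in the scene too. Leave any orange, purple or yellow look-alike of the sieve alone.

How it is judged:
On the way, in this order (a step that is already met when the one before it is completed fails the run):
1. the sieve hangs in the collar with its pins through the gaps, at track height (z of sieve in the frame of stand between 0.1165 and 0.1245 m and horizontal distance between sieve and stand below 0.005 m and angle between sieve's own z axis and vertical below 0.1 rad), for 0.1 s.
2. both pins have dropped into their notches (z of sieve in the frame of stand between 0.11 and 0.1148 m and horizontal distance between sieve and stand below 0.005 m and angle between sieve's own z axis and vertical below 0.06 rad), for 0.2 s.
At the end, for the whole second after the job is handed in: The sieve hangs released, upright (within 0.06 rad) and at rest in the collar, centred within 5 mm, with both pins down in the notches: its origin 110 to 114.8 mm above the worktop (113 when fully down) (all of step 2 and linear speed of sieve below 0.02 m/s); the robot touches nothing.
It fails at once if the sieve is forced against the stand with more than 25 N (contact force between sieve and stand above 25 N).
It fails at once if the mug is moved by more than 25 mm (distance of mug from where it was at the start of the episode above 0.025 m).
It fails at once if the pepper mill is moved by more than 25 mm (distance of mill from where it was at the start of the episode above 0.025 m).
It fails at once if the teaspoon is moved by more than 25 mm (distance of teaspoon from where it was at the start of the episode above 0.025 m).
It also fails if it takes over 69 s, if anything falls off the work surface, if the arm or the gripper's body presses on something with over 40 N, if the wrist force passes 120 N, or if a joint passes its speed limit or range.

## Working session

There is one attempt and no reset: what is moved stays moved. The work goes in short steps, Python scripts to look and compute and a tool call to move; the robot and the scene stay as the last step left them, time stands still between calls to the robot, and variables do not carry over. Pictures are saved under pics/ and viewed, at most 10 in all, crops included, and the job is handed in when it is done.

Besides the shell and the picture viewer there is one more tool, called after "Call:" as name([rows], argument=value, ...), one row to a line, values as JSON. step_arm: Moves the arm, as the interface text tells. Its arguments: {"type":"object","properties":{"targets":{"type":"array","items":{"type":"object","properties":{"ax":{"type":"number"},"ay":{"type":"number"},"az":{"type":"number"},"dx":{"type":"number"},"dy":{"type":"number"},"dz":{"type":"number"},"grip":{"type":"number"}}}},"force":{"type":"number"}},"required":["targets"]}

```bash
mkdir -p pics; cat > h.py <<'E'
import numpy as np, cv2, json
from workcell import robot
def cap(n,f=None):
    c=robot.capture(n)
    if f: cv2.imwrite('pics/'+f,cv2.cvtColor(c['color'],cv2.COLOR_RGB2BGR))
    return c
def K(c):
    h,w=c['color'].shape[:2]; f=h/2/np.tan(np.radians(c['fov_y'])/2)
    return np.array([[f,0,c['cx']],[0,f,c['cy']],[0,0,1.]])
def proj(c,P): return cv2.projectPoints(np.float64(P).reshape(-1,1,3),np.float64(c['rvec']),np.float64(c['tvec']),K(c),None)[0][:,0]
def back(c,uv,z):
    R=cv2.Rodrigues(np.float64(c['rvec']))[0];t=np.float64(c['tvec']).ravel()
    d=R.T@np.linalg.inv(K(c))@np.array([*uv,1.]);o=-R.T@t
    return o+d*(z-o[2])/d[2]
E
python3 - <<'E'
from h import *
for n in('scene','top'):
    c=cap(n,n+'0.png'); R=cv2.Rodrigues(np.float64(c['rvec']))[0]; print(n,c['fov_y'],c['cx'],c['cy'],-R.T@np.float64(c['tvec']).ravel(),R[2])
print(robot.sense())
E
```

```text
scene 57.13324460904653 282.43866635751954 208.66322483488037 [-0.13469621  0.20902045  0.81740306] [ 0.64349861 -0.28595614 -0.7100272 ]
top 54.584277482464074 276.69685050897715 210.0099803016666 [ 0.43695591 -0.07046104  1.06833001] [ 0.04381494 -0.02291668 -0.99877679]
{'clock': 0.1, 'joint_pos': array([ 1.16846573e+00,  5.28369201e-01,  1.43376365e+00,  5.17327998e-06,
        1.18137562e+00, -1.78512467e-01]), 'dq': array([ 0.0002852 , -0.00348407, -0.00241773,  0.00037349, -0.0002509 ,
        0.00072037]), 'tau': array([-4.65043922e-04, -4.40986526e+01, -1.77150464e+01,  6.34798058e-02,
        5.34323242e-02, -5.39461860e-05]), 'tcp_pos': array([0.13844177, 0.60881194, 0.22167528]), 'ee_rot': array([-3.13970813e+00, -3.44889859e-04,  2.91777223e+00]), 'ft_force': array([-0.31474779,  0.26346747, -0.207977  ]), 'torque': array([-0.02545479,  0.03420187, -0.01437398]), 'grip_force': 0.0, 'gripper_width': 1.0005119019204778}
```

View pics/scene0.png

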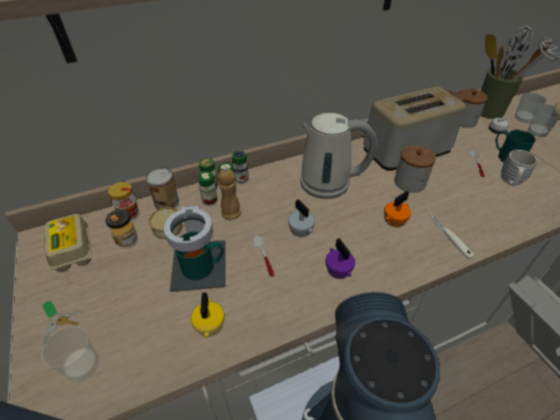

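View pics/top0.png

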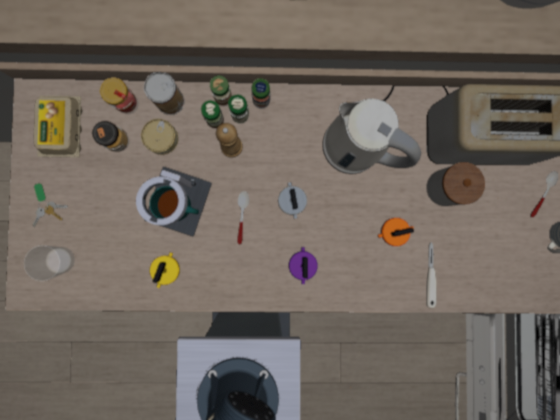

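Candidates for the sieve, in the top view: grey/steel (292,200), orange (397,232), purple (303,265), yellow (165,270). I choose the uncoloured steel one at (292,200), which is (302,221) in the scene view. One close crop will check it, together with the collar.

```bash
python3 - <<'E'
import cv2,numpy as np
t=cv2.imread('pics/top0.png');s=cv2.imread('pics/scene0.png')
f=lambda im,x,y,w,h,k:np.clip(cv2.resize(im[y:y+h,x:x+w],None,fx=k,fy=k,interpolation=cv2.INTER_CUBIC)*1.6,0,255).astype('uint8')
a=f(t,265,170,50,60,5);b=f(t,120,155,100,90,5)[:300]
b=f(t,125,160,90,80,5); c=f(s,275,190,55,55,5); d=f(s,150,195,90,100,3)
W=np.zeros((600,800,3),'uint8')
W[:300,:250]=a;W[:400,260:710]=b;W[310:585,:250-0][:275,:250]=c[:,:250];
W[405:600,270:540]=d[:195]
cv2.imwrite('pics/crop.png',W)
E
```

```text
(no output)
```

View pics/crop.png

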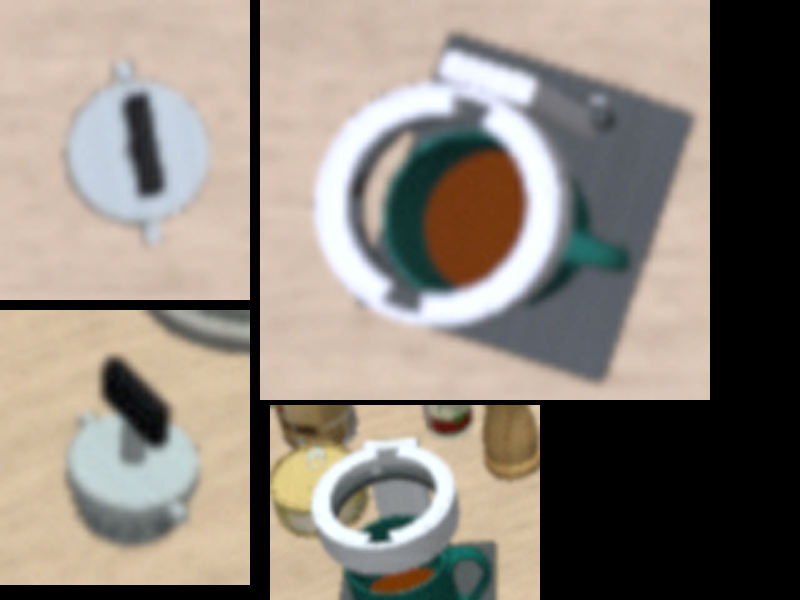

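The crop confirms the steel-grey sieve with its black bar and two pins. In the top view the pins are near (290,184) and (295,217). The collar's gaps are near (166,181) and (154,220), and the post sits on the upper side, which is stand +x. Next is a precise fit in both views.

```bash
cat > fit.py <<'E'
from h import *
from scipy.optimize import differential_evolution
S=4
def circ(r,z,n=48):
    a=np.linspace(0,2*np.pi,n,endpoint=False); return np.c_[r*np.cos(a),r*np.sin(a),0*a+z]
def box(x0,x1,y0,y1,z0,z1): return np.array([[x,y,z] for x in(x0,x1) for y in(y0,y1) for z in(z0,z1)])
SIEVE=[np.r_[circ(.027,0),circ(.037,.03)],np.r_[circ(.037,.03),circ(.037,.045)],box(-.0465,.0465,-.005,.005,.031,.041),np.r_[circ(.007,.045),circ(.007,.072)],box(-.025,.025,-.006,.006,.072,.102)]
def place(P,p,z=0):
    x,y,a=p; c,s=np.cos(a),np.sin(a); return P@np.array([[c,s,0],[-s,c,0],[0,0,1]])+[x,y,z]
def fill(m,uv,o,v,hull=True):
    q=((uv-o+.5)*S).astype(np.float32)
    if hull:q=cv2.convexHull(q)[:,0]
    cv2.fillPoly(m,[np.round(q*16).astype(np.int32)],v,shift=4)
def fit(c,render,mask,roi,x0,d):
    u0,v0,u1,v1=roi; M=cv2.resize(mask[v0:v1,u0:u1].astype(np.float32),None,fx=S,fy=S,interpolation=cv2.INTER_LINEAR)
    def cost(p):
        m=np.zeros(M.shape,np.uint8); render(c,m,p,np.array([u0,v0])); return np.abs(m-M).mean()/M.mean()
    r=differential_evolution(cost,[(a-b,a+b) for a,b in zip(x0,d)],seed=1,maxiter=60,popsize=12,tol=1e-6); return r.x,r.fun
def rsieve(z):
    def f(c,m,p,o):
        for P in SIEVE: fill(m,proj(c,place(P,p,z)),o,1)
    return f
def rring(c,m,p,o):
    fill(m,proj(c,place(circ(.054,.169),p)),o,1); fill(m,proj(c,place(circ(.040,.169),p)),o,0)
    fill(m,proj(c,place(box(-.049,.049,-.0085,.0085,.169,.169),p)),o,0)
E
python3 - <<'E'
from fit import *
z=np.zeros(3)
for n in('top','scene'):
    c=cap(n); im=c['color'].astype(float); mx=im.max(2);mn=im.min(2);hsv=(mx-mn)/np.maximum(mx,1)
    if n=='top':
        b=back(c,(292.8,200.4),.045);pa=back(c,(289.8,184),.036);pb=back(c,(295.4,216.6),.036); a=np.arctan2(*(pa-pb)[1::-1]); print('sieve0',b,a)
        g1=back(c,(218.4-52,181),.169); g1=back(c,(125+(467-260)/5,160+105/5),.169);g2=back(c,(125+(405-260)/5,160+298/5),.169);st=(g1+g2)/2;ga=np.arctan2(*(g1-g2)[1::-1]);print('stand0',st,ga)
        for k,uv,zz in(('mill',(228,135),.17),('spoonA',(243,195),.01),('spoonB',(240,242),.01)):print(k,back(c,uv,zz))
    u,v=proj(c,[b[0],b[1],.04])[0].astype(int); roi=(u-32,v-36,u+32,v+32)
    wood=im[v+30,u-20]; print('samples',im[v+30,u-20],hsv[v+30,u-20],im[v,u-10])
    fg=(hsv<.15)|(mx<60); print(n,'sieve',fit(c,rsieve(0),fg,roi,[b[0],b[1],a],[.015,.015,.15]))
    u,v=proj(c,[st[0],st[1],.169])[0].astype(int); roi=(u-34,v-34,u+34,v+34)
    for th in(120,150,165): 
        m=(mn>th)&(hsv<.12)
        print(n,'ring',th,fit(c,rring,m,roi,[st[0],st[1],ga],[.015,.015,.15]))
E
```

```text
sieve0 [ 0.50657809 -0.13431132  0.045     ] 0.1788985643049459
stand0 [0.49493144 0.16543049 0.169     ] -0.28644019153659334
mill [0.64189938 0.01888533 0.17      ]
spoonA [ 0.5214707  -0.00661453  0.01      ]
spoonB [ 0.39938563 -0.00058405  0.01      ]
samples [135. 122. 112.] 0.17037037037037037 [124. 131. 140.]
top sieve (array([ 0.50858437, -0.1324771 ,  0.1898856 ]), np.float64(0.09835101664066315))
top ring 120 (array([ 0.49486868,  0.16695045, -0.30283954]), np.float64(0.23906207084655762))
top ring 150 (array([ 0.49530149,  0.16724605, -0.31108529]), np.float64(0.9299484491348267))
top ring 165 (array([ 0.49036065,  0.16771143, -0.25286683]), np.float64(inf))
samples [137. 124. 105.] 0.23357664233576642 [122. 134. 133.]
scene sieve (array([ 0.50914345, -0.13271513,  0.05849673]), np.float64(0.4240701496601105))
scene ring 120 (array([ 0.49613611,  0.16580671, -0.29987859]), np.float64(0.20938870310783386))
scene ring 150 (array([ 0.49896811,  0.16559548, -0.27585876]), np.float64(1.1465692520141602))
scene ring 165 (array([ 0.49036065,  0.16771143, -0.25286683]), np.float64(inf))fit.py:17: RuntimeWarning: divide by zero encountered in scalar divide
  m=np.zeros(M.shape,np.uint8); render(c,m,p,np.array([u0,v0])); return np.abs(m-M).mean()/M.mean()
  df = [f_eval - f0 for f_eval in f_evals]
fit.py:13: RuntimeWarning: invalid value encountered in cast
  cv2.fillPoly(m,[np.round(q*16).astype(np.int32)],v,shift=4)
fit.py:17: RuntimeWarning: invalid value encountered in scalar divide
  m=np.zeros(M.shape,np.uint8); render(c,m,p,np.array([u0,v0])); return np.abs(m-M).mean()/M.mean()
```

```bash
cat > go.py <<'E'
from h import *
from scipy.spatial.transform import Rotation as R
def go(x,y,z,yaw):
    s=robot.sense(); r=R.from_euler('xyz',s['ee_rot']); t=R.from_euler('xyz',[np.pi,0,yaw])
    d=r.inv().apply(np.array([x,y,z])-s['tcp_pos'])*1e3; w=(r.inv()*t).as_rotvec()
    print('clk',round(s['clock'],2),'tcp',s['tcp_pos'].round(4),'rpy',s['ee_rot'].round(4),'F',s['ft_force'].round(1),'T',s['torque'].round(2),'w',round(s['gripper_width']*87,1),'g',round(s['grip_force'],1))
    print('shift',d.round(1),'turn',w.round(4),'j',s['joint_pos'].round(2))
E
python3 -c "
from go import *
go(.5087,-.1326,.17,-2.955)"
```

```text
clk 0.2 tcp [0.1385 0.609  0.2219] rpy [-3.1403e+00 -3.0000e-04  2.9178e+00] F [-0.7 -1.  -0. ] T [ 0.01  0.04 -0.06] w 87.2 g 0.0
shift [-525.6 -640.9   52.6] turn [-0.0012 -0.0005 -0.4104] j [ 1.17  0.53  1.43  0.    1.18 -0.18]
```

Call:
step_arm([
  {"dx":-20,"dy":-25,"grip":60},
  {"dx":-30,"dy":-37},
  {"dx":-30,"dy":-37},
  {"dx":-30,"dy":-37},
  {"dx":-30,"dy":-37},
])

```text
invalid input at $.targets[0]: expected keys ax, ay, az, dx, dy, dz, grip
```

Call:
step_arm([
  {"dx":-30,"dy":-37},
  {"dx":-30,"dy":-37},
  {"dx":-30,"dy":-37},
  {"dx":-30,"dy":-37},
  {"dx":-30,"dy":-37},
])

```text
invalid input at $.targets[0]: expected keys ax, ay, az, dx, dy, dz, grip
```

Call:
step_arm([
  {"dx":-30,"dy":-37},
  {"dx":-30,"dy":-37},
  {"dx":-30,"dy":-37},
  {"dx":-30,"dy":-37},
  {"dx":-30,"dy":-37},
])

```text
invalid input at $.targets[0]: expected keys ax, ay, az, dx, dy, dz, grip
```

Call:
step_arm([
  {"dx":-30,"dy":-37},
  {"dx":-30,"dy":-37},
  {"dx":-20,"dy":-25,"dz":10},
  {"az":-0.14,"dz":20},
  {"az":-0.14,"dz":20},
])

```text
invalid input at $.targets[0]: expected keys ax, ay, az, dx, dy, dz, grip
```

Call:
step_arm([
  {"az":-0.13},
  {},
])

```text
invalid input at $.targets[0]: expected keys ax, ay, az, dx, dy, dz, grip
```

```bash
python3 -c "
from go import *
go(.5087,-.1326,.07,-2.955)"
```

```text
clk 0.2 tcp [0.1385 0.609  0.2219] rpy [-3.1403e+00 -3.0000e-04  2.9178e+00] F [-0.7 -1.  -0. ] T [ 0.01  0.04 -0.06] w 87.2 g 0.0
shift [-525.6 -640.8  152.6] turn [-0.0012 -0.0005 -0.4104] j [ 1.17  0.53  1.43  0.    1.18 -0.18]
```

All keys are required in every row. I'll resend with them filled in.

Call:
step_arm([
  {"ax":0,"ay":0,"az":0,"dx":-20,"dy":-25,"dz":0,"grip":60},
  {"ax":0,"ay":0,"az":0,"dx":-30,"dy":-37,"dz":0,"grip":60},
  {"ax":0,"ay":0,"az":0,"dx":-30,"dy":-37,"dz":0,"grip":60},
  {"ax":0,"ay":0,"az":0,"dx":-30,"dy":-37,"dz":0,"grip":60},
  {"ax":0,"ay":0,"az":0,"dx":-30,"dy":-37,"dz":0,"grip":60},
])

```text
clock: 0.7
tcp_pos: [0.2372, 0.408, 0.2225]
ee_rot: [3.142, 0.0, 2.919]
ft_force: [1.0, -0.4, -0.2]
gripper_width: 0.708
grip_force: 0.0
```

Call:
step_arm([
  {"ax":0,"ay":0,"az":0,"dx":-30,"dy":-37,"dz":0,"grip":60},
  {"ax":0,"ay":0,"az":0,"dx":-30,"dy":-37,"dz":0,"grip":60},
  {"ax":0,"ay":0,"az":0,"dx":-30,"dy":-37,"dz":0,"grip":60},
  {"ax":0,"ay":0,"az":0,"dx":-30,"dy":-37,"dz":0,"grip":60},
  {"ax":0,"ay":0,"az":0,"dx":-30,"dy":-37,"dz":0,"grip":60},
])

```text
clock: 1.2
tcp_pos: [0.3425, 0.1943, 0.2227]
ee_rot: [3.141, 0.001, 2.918]
ft_force: [0.8, 0.9, -0.7]
gripper_width: 0.689
grip_force: 0.0
```

Call:
step_arm([
  {"ax":0,"ay":0,"az":0,"dx":-30,"dy":-37,"dz":0,"grip":60},
  {"ax":0,"ay":0,"az":0,"dx":-30,"dy":-37,"dz":0,"grip":60},
  {"ax":0,"ay":0,"az":0,"dx":-30,"dy":-37,"dz":0,"grip":60},
  {"ax":0,"ay":0,"az":0,"dx":-30,"dy":-37,"dz":0,"grip":60},
  {"ax":0,"ay":0,"az":0,"dx":-30,"dy":-37,"dz":0,"grip":60},
])

```text
clock: 1.7
tcp_pos: [0.4477, -0.0197, 0.2227]
ee_rot: [3.141, 0.0, 2.917]
ft_force: [1.7, 0.9, 0.0]
gripper_width: 0.691
grip_force: 0.0
```

Call:
step_arm([
  {"ax":0,"ay":0,"az":0,"dx":-30,"dy":-37,"dz":0,"grip":60},
  {"ax":0,"ay":0,"az":0,"dx":-30,"dy":-37,"dz":0,"grip":60},
  {"ax":0,"ay":0,"az":0,"dx":-20,"dy":-25,"dz":0,"grip":60},
  {"ax":0,"ay":0,"az":-0.14,"dx":0,"dy":0,"dz":25,"grip":60},
  {"ax":0,"ay":0,"az":-0.14,"dx":0,"dy":0,"dz":25,"grip":60},
])

```text
clock: 2.2
tcp_pos: [0.5043, -0.1338, 0.1724]
ee_rot: [-3.14, 0.002, -3.082]
ft_force: [-0.1, -0.7, -0.6]
gripper_width: 0.693
grip_force: 0.0
```

Call:
step_arm([
  {"ax":0,"ay":0,"az":-0.13,"dx":0,"dy":0,"dz":0,"grip":60},
  {"ax":0,"ay":0,"az":0,"dx":0,"dy":0,"dz":0,"grip":60},
])

```text
clock: 2.4
tcp_pos: [0.5027, -0.1319, 0.1716]
ee_rot: [3.14, -0.002, -2.956]
ft_force: [-0.3, -1.1, -0.1]
gripper_width: 0.684
grip_force: 0.0
```

```bash
python3 -c "
from go import *
go(.5087,-.1326,.07,-2.955)"
```

```text
clk 2.4 tcp [ 0.5027 -0.1319  0.1716] rpy [ 3.1403e+00 -1.7000e-03 -2.9560e+00] F [-0.3 -1.1 -0.1] T [-0.03 -0.01 -0.02] w 59.5 g 0.0
shift [ -6.   -1.9 101.6] turn [ 0.0013 -0.0017 -0.001 ] j [-0.47  0.46  1.75 -0.    0.94 -2.23]
```

Call:
step_arm([
  {"ax":0,"ay":0,"az":0,"dx":-6,"dy":-2,"dz":30,"grip":60},
  {"ax":0,"ay":0,"az":0,"dx":0,"dy":0,"dz":30,"grip":60},
  {"ax":0,"ay":0,"az":0,"dx":0,"dy":0,"dz":25,"grip":60},
  {"ax":0,"ay":0,"az":0,"dx":0,"dy":0,"dz":16,"grip":60},
  {"ax":0,"ay":0,"az":0,"dx":0,"dy":0,"dz":0,"grip":40},
], force=25)

```text
clock: 2.9
tcp_pos: [0.5086, -0.1323, 0.0701]
ee_rot: [3.139, -0.003, -2.958]
ft_force: [-0.8, -0.2, 1.1]
gripper_width: 0.653
grip_force: 0.0
```

Call:
step_arm([
  {"ax":0,"ay":0,"az":0,"dx":0,"dy":0,"dz":0,"grip":25},
  {"ax":0,"ay":0,"az":0,"dx":0,"dy":0,"dz":0,"grip":18},
  {"ax":0,"ay":0,"az":0,"dx":0,"dy":0,"dz":0,"grip":14},
  {"ax":0,"ay":0,"az":0,"dx":0,"dy":0,"dz":0,"grip":0},
  {"ax":0,"ay":0,"az":0,"dx":0,"dy":0,"dz":0,"grip":0},
])

```text
clock: 3.4
tcp_pos: [0.5098, -0.133, 0.0722]
ee_rot: [-3.141, 0.001, -2.956]
ft_force: [0.1, 0.3, -0.7]
gripper_width: 0.225
grip_force: 0.0
```

```bash
python3 -c "
from go import *
go(.5087,-.1326,.07,-2.955)"
```

```text
clk 3.4 tcp [ 0.5098 -0.133   0.0722] rpy [-3.1409e+00  9.0000e-04 -2.9555e+00] F [ 0.1  0.3 -0.7] T [-0.03  0.06 -0.01] w 19.6 g 0.0
shift [1.  0.6 2.1] turn [-0.0007  0.0009 -0.0005] j [-0.47  0.63  1.8  -0.    0.71 -2.22]
```

Call:
step_arm([
  {"ax":0,"ay":0,"az":0,"dx":0,"dy":0,"dz":0,"grip":0},
  {"ax":0,"ay":0,"az":0,"dx":0,"dy":0,"dz":0,"grip":0},
  {"ax":0,"ay":0,"az":0,"dx":0,"dy":0,"dz":0,"grip":0},
  {"ax":0,"ay":0,"az":0,"dx":0,"dy":0,"dz":0,"grip":0},
])

```text
clock: 3.8
tcp_pos: [0.5096, -0.1328, 0.0718]
ee_rot: [-3.142, 0.0, -2.955]
ft_force: [0.0, -0.1, 4.1]
gripper_width: 0.138
grip_force: 25.0
```

Call:
step_arm([
  {"ax":0,"ay":0,"az":0,"dx":0,"dy":0,"dz":-10,"grip":0},
  {"ax":0,"ay":0,"az":0,"dx":0,"dy":0,"dz":-20,"grip":0},
  {"ax":0,"ay":0,"az":0,"dx":0,"dy":0,"dz":0,"grip":0},
])

```text
clock: 4.1
tcp_pos: [0.5109, -0.1336, 0.1034]
ee_rot: [-3.139, 0.003, -2.955]
ft_force: [-0.6, -0.5, -1.8]
gripper_width: 0.138
grip_force: 25.0
```

```bash
python3 -c "
from go import *
go(.4955,.1664,.295,-.301-np.pi)
for i in range(3):
  c=cap('top'); s=robot.sense(); print(s['tcp_pos'].round(4),s['ft_force'].round(1))"
```

```text
clk 4.1 tcp [ 0.5109 -0.1336  0.1034] rpy [-3.1388  0.0035 -2.9552] F [-0.6 -0.5 -1.8] T [ 0.02 -0.04  0.03] w 12.0 g 25.0
shift [ -41.1  297.1 -192.3] turn [-0.0019  0.0041  0.4874] j [-0.47  0.58  1.78 -0.    0.78 -2.22]
[ 0.5103 -0.1333  0.1025] [ 0.   0.9 -2.5]
[ 0.5096 -0.133   0.1017] [-0.5 -0.1 -2.9]
[ 0.5091 -0.1328  0.1012] [ 0.   0.4 -2.7]
```

Call:
step_arm([
  {"ax":0,"ay":0,"az":0,"dx":0,"dy":0,"dz":-25,"grip":0},
  {"ax":0,"ay":0,"az":0,"dx":0,"dy":0,"dz":-40,"grip":0},
  {"ax":0,"ay":0,"az":0,"dx":0,"dy":0,"dz":-40,"grip":0},
  {"ax":0,"ay":0,"az":0,"dx":0,"dy":0,"dz":-40,"grip":0},
  {"ax":0,"ay":0,"az":0,"dx":0,"dy":0,"dz":-40,"grip":0},
])

```text
clock: 4.75
tcp_pos: [0.5086, -0.1325, 0.2869]
ee_rot: [3.14, -0.002, -2.955]
ft_force: [0.9, -0.8, -1.5]
gripper_width: 0.136
grip_force: 25.0
```

Call:
step_arm([
  {"ax":0,"ay":0,"az":0,"dx":-4,"dy":20,"dz":-7,"grip":0},
  {"ax":0,"ay":0,"az":0,"dx":-6,"dy":40,"dz":0,"grip":0},
  {"ax":0,"ay":0,"az":0,"dx":-6,"dy":40,"dz":0,"grip":0},
  {"ax":0,"ay":0,"az":0,"dx":-6,"dy":40,"dz":0,"grip":0},
  {"ax":0,"ay":0,"az":0,"dx":-6,"dy":40,"dz":0,"grip":0},
])

```text
clock: 5.25
tcp_pos: [0.5027, 0.0507, 0.2924]
ee_rot: [3.141, -0.002, -2.956]
ft_force: [0.3, 0.5, -1.5]
gripper_width: 0.137
grip_force: 25.0
```

Call:
step_arm([
  {"ax":0,"ay":0,"az":0,"dx":-6,"dy":40,"dz":0,"grip":0},
  {"ax":0,"ay":0,"az":0,"dx":-4,"dy":40,"dz":0,"grip":0},
  {"ax":0,"ay":0,"az":0,"dx":-3,"dy":37,"dz":0,"grip":0},
  {"ax":0,"ay":0,"az":0.1,"dx":0,"dy":0,"dz":0,"grip":0},
  {"ax":0,"ay":0,"az":0.13,"dx":0,"dy":0,"dz":0,"grip":0},
])

```text
clock: 5.75
tcp_pos: [0.4936, 0.1679, 0.2921]
ee_rot: [-3.141, -0.003, 3.096]
ft_force: [0.1, -0.3, -1.9]
gripper_width: 0.136
grip_force: 25.0
```

Call:
step_arm([
  {"ax":0,"ay":0,"az":0.13,"dx":0,"dy":0,"dz":0,"grip":0},
  {"ax":0,"ay":0,"az":0.12,"dx":0,"dy":0,"dz":0,"grip":0},
  {"ax":0,"ay":0,"az":0,"dx":0,"dy":0,"dz":0,"grip":0},
  {"ax":0,"ay":0,"az":0,"dx":0,"dy":0,"dz":0,"grip":0},
  {"ax":0,"ay":0,"az":0,"dx":0,"dy":0,"dz":0,"grip":0},
])

```text
clock: 6.25
tcp_pos: [0.4946, 0.1665, 0.293]
ee_rot: [-3.141, -0.001, 2.849]
ft_force: [0.7, -0.7, -2.3]
gripper_width: 0.137
grip_force: 25.0
```

```bash
python3 -c "
from go import *
cap('top','top1.png');cap('scene','scene1.png')
go(.4955,.1664,.255,-.301-np.pi)
a=cv2.imread('pics/top1.png')[130:270,90:230];b=cv2.imread('pics/scene1.png')[110:310,120:280]
W=np.zeros((600,800,3),'uint8');W[:420,:420]=cv2.resize(a,None,fx=3,fy=3,interpolation=2);W[:460,425:793]=cv2.resize(b,None,fx=2.3,fy=2.3,interpolation=2)
cv2.imwrite('pics/c1.png',np.clip(W*1.5,0,255))"
```

```text
clk 6.35 tcp [0.4947 0.1665 0.2933] rpy [-3.1414e+00 -4.0000e-04  2.8487e+00] F [ 0.  -0.4 -1.7] T [-0.01 -0.01 -0.  ] w 12.0 g 25.0
shift [-0.8  0.1 38.3] turn [-0.0002 -0.0004  0.0081] j [ 0.11  0.31  1.6  -0.    1.24 -1.17][ WARN:0@2.711] global loadsave.cpp:1063 imwrite_ Unsupported depth image for selected encoder is fallbacked to CV_8U.
```

View pics/c1.png

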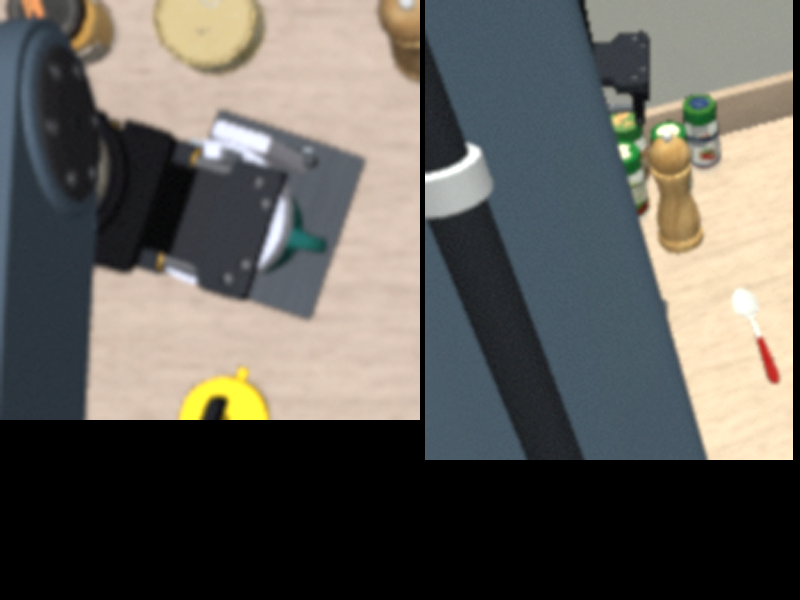

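The arm hides the sieve here in both views, so I go by the measured pose and by feel. First I lower to just above the roof.

Call:
step_arm([
  {"ax":0,"ay":0,"az":0.008,"dx":-0.8,"dy":0,"dz":20,"grip":0},
  {"ax":0,"ay":0,"az":0,"dx":0,"dy":0,"dz":25,"grip":0},
  {"ax":0,"ay":0,"az":0,"dx":0,"dy":0,"dz":20,"grip":0},
  {"ax":0,"ay":0,"az":0,"dx":0,"dy":0,"dz":10,"grip":0},
  {"ax":0,"ay":0,"az":0,"dx":0,"dy":0,"dz":0,"grip":0},
])

```text
clock: 6.85
tcp_pos: [0.4947, 0.1662, 0.2173]
ee_rot: [-3.14, -0.003, 2.84]
ft_force: [0.1, 0.4, -2.0]
gripper_width: 0.135
grip_force: 25.0
```

Call:
step_arm([
  {"ax":0,"ay":0,"az":0,"dx":0,"dy":0,"dz":0,"grip":0},
  {"ax":0,"ay":0,"az":0,"dx":0,"dy":0,"dz":0,"grip":0},
])

```text
clock: 7.05
tcp_pos: [0.4965, 0.1665, 0.2197]
ee_rot: [3.141, 0.002, 2.84]
ft_force: [-0.4, 0.1, -1.4]
gripper_width: 0.137
grip_force: 25.0
```

```bash
python3 -c "
from go import *
go(.4955,.1664,.210,-.301-np.pi)
cap('scene','scene2.png')
a=cv2.imread('pics/scene2.png')
cv2.imwrite('pics/c2.png',a)"
```

```text
clk 7.05 tcp [0.4965 0.1665 0.2197] rpy [3.1406e+00 2.4000e-03 2.8400e+00] F [-0.4  0.1 -1.4] T [-0.06 -0.02  0.02] w 11.9 g 25.0
shift [ 1.  -0.4  9.7] turn [ 0.001   0.0024 -0.0006] j [ 0.11  0.39  1.69 -0.    1.05 -1.16]
```

View pics/c2.png

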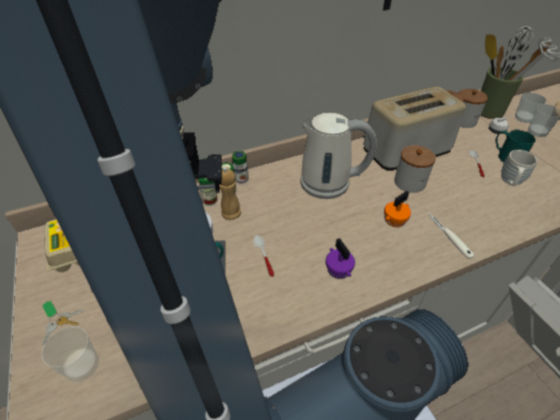

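Call:
step_arm([
  {"ax":0,"ay":0,"az":0,"dx":0,"dy":0,"dz":2,"grip":0},
  {"ax":0,"ay":0,"az":0,"dx":0,"dy":0,"dz":2,"grip":0},
  {"ax":0,"ay":0,"az":0,"dx":0,"dy":0,"dz":1,"grip":0},
  {"ax":0,"ay":0,"az":0,"dx":0,"dy":0,"dz":0,"grip":0},
  {"ax":0,"ay":0,"az":0,"dx":0,"dy":0,"dz":0,"grip":0},
])

```text
clock: 7.6
tcp_pos: [0.4955, 0.1664, 0.2135]
ee_rot: [-3.142, -0.0, 2.84]
ft_force: [-0.4, 0.9, -1.1]
gripper_width: 0.142
grip_force: 25.0
```

```bash
cat >> go.py <<'E'
def rd(n=5):
    L=[]
    for i in range(n):
        robot.capture('top'); s=robot.sense(); L.append(np.r_[s['tcp_pos']*1e3,s['ee_rot'][2],s['ft_force'],s['torque']])
    L=np.array(L); print('clk',round(s['clock'],2),'z',L[:,2].round(1),'Fz',L[:,6].round(1)); print('mean xyz yaw F T',L.mean(0).round(3))
E
python3 -c "
from go import *
rd()"
```

```text
clk 7.85 z [213.5 213.6 213.6 213.6 213.6] Fz [-1.  -1.8 -1.9 -2.3 -1. ]
mean xyz yaw F T [ 4.95610e+02  1.66381e+02  2.13572e+02  2.84000e+00  1.37000e-01
  5.60000e-02 -1.61000e+00  1.10000e-02  1.50000e-02 -1.30000e-02]
```

Call:
step_arm([
  {"ax":0,"ay":0,"az":0,"dx":0,"dy":0,"dz":1,"grip":0},
  {"ax":0,"ay":0,"az":0,"dx":0,"dy":0,"dz":0,"grip":0},
  {"ax":0,"ay":0,"az":0,"dx":0,"dy":0,"dz":1,"grip":0},
  {"ax":0,"ay":0,"az":0,"dx":0,"dy":0,"dz":0,"grip":0},
])

```text
clock: 8.25
tcp_pos: [0.4955, 0.1663, 0.2114]
ee_rot: [-3.141, -0.0, 2.84]
ft_force: [-1.0, -0.4, -0.5]
gripper_width: 0.13
grip_force: 25.0
```

Call:
step_arm([
  {"ax":0,"ay":0,"az":0,"dx":0,"dy":0,"dz":1,"grip":0},
  {"ax":0,"ay":0,"az":0,"dx":0,"dy":0,"dz":0,"grip":0},
  {"ax":0,"ay":0,"az":0,"dx":0,"dy":0,"dz":0,"grip":0},
])

```text
clock: 8.55
tcp_pos: [0.4955, 0.1664, 0.2105]
ee_rot: [-3.142, -0.0, 2.84]
ft_force: [-0.2, -0.0, -2.4]
gripper_width: 0.135
grip_force: 25.0
```

Call:
step_arm([
  {"ax":0,"ay":0,"az":0,"dx":0,"dy":0,"dz":1,"grip":0},
  {"ax":0,"ay":0,"az":0,"dx":0,"dy":0,"dz":0,"grip":0},
  {"ax":0,"ay":0,"az":0,"dx":0,"dy":0,"dz":0,"grip":0},
])

```text
clock: 8.85
tcp_pos: [0.4955, 0.1664, 0.2095]
ee_rot: [-3.142, -0.0, 2.84]
ft_force: [0.7, -0.3, -2.5]
gripper_width: 0.136
grip_force: 25.0
```

```bash
python3 -c "
from go import *
rd()"
```

```text
clk 9.1 z [209.5 209.6 209.6 209.6 209.6] Fz [-1.1 -0.8 -1.2 -2.6 -2.3]
mean xyz yaw F T [ 4.95570e+02  1.66385e+02  2.09561e+02  2.84000e+00  1.58000e-01
  7.10000e-02 -1.59900e+00 -1.20000e-02 -4.00000e-03 -8.00000e-03]
```

Call:
step_arm([
  {"ax":0,"ay":0,"az":0,"dx":0,"dy":0,"dz":1,"grip":0},
  {"ax":0,"ay":0,"az":0,"dx":0,"dy":0,"dz":0,"grip":0},
  {"ax":0,"ay":0,"az":0,"dx":0,"dy":0,"dz":0,"grip":0},
])

```text
clock: 9.4
tcp_pos: [0.4955, 0.1664, 0.2085]
ee_rot: [-3.142, -0.0, 2.84]
ft_force: [0.2, -0.0, -1.6]
gripper_width: 0.136
grip_force: 25.0
```

```bash
python3 -c "
from go import *
rd(4)"
```

```text
clk 9.6 z [208.5 208.6 208.6 208.6] Fz [-1.9 -1.7 -1.9 -2.1]
mean xyz yaw F T [ 4.95578e+02  1.66374e+02  2.08550e+02  2.84000e+00 -1.46000e-01
 -3.80000e-02 -1.88400e+00  1.40000e-02  6.00000e-03  1.60000e-02]
```

Call:
step_arm([
  {"ax":0,"ay":0,"az":0,"dx":0,"dy":0,"dz":1,"grip":0},
  {"ax":0,"ay":0,"az":0,"dx":0,"dy":0,"dz":0,"grip":0},
  {"ax":0,"ay":0,"az":0,"dx":0,"dy":0,"dz":0,"grip":0},
])

```text
clock: 9.9
tcp_pos: [0.4955, 0.1664, 0.2075]
ee_rot: [-3.142, -0.0, 2.84]
ft_force: [0.3, -0.1, -1.7]
gripper_width: 0.139
grip_force: 25.0
```

```bash
python3 -c "
from go import *
rd(4)"
```

```text
clk 10.1 z [207.5 207.5 207.6 207.6] Fz [-1.3 -1.7 -2.1 -2.2]
mean xyz yaw F T [ 4.95572e+02  1.66373e+02  2.07553e+02  2.84000e+00  8.00000e-03
  2.65000e-01 -1.84400e+00 -1.60000e-02  6.00000e-03  1.20000e-02]
```

Call:
step_arm([
  {"ax":0,"ay":0,"az":0,"dx":0,"dy":0,"dz":1,"grip":0},
  {"ax":0,"ay":0,"az":0,"dx":0,"dy":0,"dz":1,"grip":0},
  {"ax":0,"ay":0,"az":0,"dx":0,"dy":0,"dz":0,"grip":0},
  {"ax":0,"ay":0,"az":0,"dx":0,"dy":0,"dz":0,"grip":0},
])

```text
clock: 10.5
tcp_pos: [0.4955, 0.1664, 0.2055]
ee_rot: [-3.142, -0.0, 2.84]
ft_force: [-0.1, 0.2, -1.7]
gripper_width: 0.138
grip_force: 25.0
```

```bash
python3 -c "
from go import *
rd(4)"
```

```text
clk 10.7 z [205.5 205.6 205.6 205.6] Fz [-2.5 -1.2 -1.5 -2. ]
mean xyz yaw F T [ 4.95585e+02  1.66378e+02  2.05558e+02  2.84000e+00 -2.16000e-01
  1.43000e-01 -1.81500e+00 -2.60000e-02 -1.10000e-02 -6.00000e-03]
```

Call:
step_arm([
  {"ax":0,"ay":0,"az":0,"dx":0,"dy":0,"dz":1,"grip":0},
  {"ax":0,"ay":0,"az":0,"dx":0,"dy":0,"dz":1,"grip":0},
  {"ax":0,"ay":0,"az":0,"dx":0,"dy":0,"dz":0,"grip":0},
  {"ax":0,"ay":0,"az":0,"dx":0,"dy":0,"dz":0,"grip":0},
])

```text
clock: 11.1
tcp_pos: [0.4955, 0.1664, 0.2035]
ee_rot: [-3.141, -0.0, 2.84]
ft_force: [0.4, 0.6, -2.7]
gripper_width: 0.135
grip_force: 25.0
```

```bash
python3 -c "
from go import *
rd(4)"
```

```text
clk 11.3 z [203.5 203.5 203.6 203.6] Fz [-2.  -1.6 -1.2 -3. ]
mean xyz yaw F T [ 4.95561e+02  1.66375e+02  2.03551e+02  2.84000e+00 -4.31000e-01
  1.85000e-01 -1.94300e+00 -2.70000e-02 -1.10000e-02 -1.20000e-02]
```

Well past roof-contact height (by about 6 mm) with no force change, so the pins are in the gaps.

Call:
step_arm([
  {"ax":0,"ay":0,"az":0,"dx":0,"dy":0,"dz":1.5,"grip":0},
  {"ax":0,"ay":0,"az":0,"dx":0,"dy":0,"dz":1.5,"grip":0},
  {"ax":0,"ay":0,"az":0,"dx":0,"dy":0,"dz":1,"grip":0},
  {"ax":0,"ay":0,"az":0,"dx":0,"dy":0,"dz":0,"grip":0},
])

```text
clock: 11.7
tcp_pos: [0.4954, 0.1663, 0.1993]
ee_rot: [-3.141, -0.0, 2.84]
ft_force: [0.0, -0.1, -1.2]
gripper_width: 0.137
grip_force: 25.0
```

Call:
step_arm([
  {"ax":0,"ay":0,"az":0,"dx":0,"dy":0,"dz":1.5,"grip":0},
  {"ax":0,"ay":0,"az":0,"dx":0,"dy":0,"dz":1.5,"grip":0},
  {"ax":0,"ay":0,"az":0,"dx":0,"dy":0,"dz":1,"grip":0},
  {"ax":0,"ay":0,"az":0,"dx":0,"dy":0,"dz":0,"grip":0},
])

```text
clock: 12.1
tcp_pos: [0.4954, 0.1664, 0.1953]
ee_rot: [-3.141, -0.0, 2.84]
ft_force: [-0.7, 0.3, -2.3]
gripper_width: 0.138
grip_force: 25.0
```

Call:
step_arm([
  {"ax":0,"ay":0,"az":0,"dx":0,"dy":0,"dz":1,"grip":0},
  {"ax":0,"ay":0,"az":0,"dx":0,"dy":0,"dz":1,"grip":0},
  {"ax":0,"ay":0,"az":0,"dx":0,"dy":0,"dz":0,"grip":0},
  {"ax":0,"ay":0,"az":0,"dx":0,"dy":0,"dz":0,"grip":0},
])

```text
clock: 12.5
tcp_pos: [0.4956, 0.1664, 0.1935]
ee_rot: [-3.142, -0.0, 2.84]
ft_force: [0.1, 0.2, -1.7]
gripper_width: 0.14
grip_force: 25.0
```

```bash
python3 -c "
from go import *
rd(4)"
```

```text
clk 12.7 z [193.6 193.6 193.6 193.6] Fz [-2.4 -1.6 -1.6 -0.8]
mean xyz yaw F T [ 4.95594e+02  1.66378e+02  1.93593e+02  2.84000e+00  2.86000e-01
  1.50000e-01 -1.61800e+00 -2.20000e-02  7.00000e-03 -2.70000e-02]
```

Call:
step_arm([
  {"ax":0,"ay":0,"az":0,"dx":0,"dy":0,"dz":1,"grip":0},
  {"ax":0,"ay":0,"az":0,"dx":0,"dy":0,"dz":0.5,"grip":0},
  {"ax":0,"ay":0,"az":0,"dx":0,"dy":0,"dz":0,"grip":0},
  {"ax":0,"ay":0,"az":0,"dx":0,"dy":0,"dz":0,"grip":0},
])

```text
clock: 13.1
tcp_pos: [0.4956, 0.1664, 0.192]
ee_rot: [-3.142, -0.0, 2.84]
ft_force: [0.9, 0.2, -2.5]
gripper_width: 0.138
grip_force: 25.0
```

```bash
python3 -c "
from go import *
rd(3)"
```

```text
clk 13.25 z [192.  192.1 192.1] Fz [-1.8 -2.3 -1.7]
mean xyz yaw F T [ 4.95584e+02  1.66371e+02  1.92048e+02  2.84000e+00  8.80000e-02
 -4.59000e-01 -1.93400e+00  1.00000e-03  3.70000e-02 -1.80000e-02]
```

Call:
step_arm([
  {"ax":0,"ay":0,"az":0,"dx":0,"dy":0,"dz":0.5,"grip":0},
  {"ax":0,"ay":0,"az":0,"dx":0,"dy":0,"dz":0.5,"grip":0},
  {"ax":0,"ay":0,"az":0,"dx":0,"dy":0,"dz":0,"grip":0},
  {"ax":0,"ay":0,"az":0,"dx":0,"dy":0,"dz":0,"grip":0},
])

```text
clock: 13.65
tcp_pos: [0.4955, 0.1664, 0.191]
ee_rot: [-3.142, -0.0, 2.84]
ft_force: [0.4, 0.2, -2.1]
gripper_width: 0.136
grip_force: 25.0
```

```bash
python3 -c "
from go import *
rd(3)"
```

```text
clk 13.8 z [191.  191.1 191.1] Fz [-2.7 -1.5 -1.7]
mean xyz yaw F T [ 4.95562e+02  1.66377e+02  1.91046e+02  2.84000e+00  1.81000e-01
  1.28000e-01 -1.99000e+00 -0.00000e+00 -1.50000e-02  1.80000e-02]
```

Call:
step_arm([
  {"ax":0,"ay":0,"az":0,"dx":0,"dy":0,"dz":0.5,"grip":0},
  {"ax":0,"ay":0,"az":0,"dx":0,"dy":0,"dz":0,"grip":0},
  {"ax":0,"ay":0,"az":0,"dx":0,"dy":0,"dz":0,"grip":0},
])

```text
clock: 14.1
tcp_pos: [0.4956, 0.1664, 0.1907]
ee_rot: [3.142, 0.0, 2.84]
ft_force: [-1.2, -0.1, -0.5]
gripper_width: 0.141
grip_force: 25.0
```

```bash
python3 -c "
from go import *
rd(3)"
```

```text
clk 14.25 z [190.7 190.7 190.7] Fz [ 0.  -0.3  0.1]
mean xyz yaw F T [ 4.95618e+02  1.66389e+02  1.90702e+02  2.84000e+00 -4.52000e-01
  3.32000e-01 -4.60000e-02 -2.30000e-02  4.60000e-02  9.00000e-03]
```

Call:
step_arm([
  {"ax":0,"ay":0,"az":0,"dx":0,"dy":0,"dz":0.5,"grip":0},
  {"ax":0,"ay":0,"az":0,"dx":0,"dy":0,"dz":0,"grip":0},
  {"ax":0,"ay":0,"az":0,"dx":0,"dy":0,"dz":0,"grip":0},
])

```text
clock: 14.55
tcp_pos: [0.4957, 0.1664, 0.1905]
ee_rot: [3.141, 0.0, 2.84]
ft_force: [-1.9, 0.2, 5.7]
gripper_width: 0.134
grip_force: 25.0
```

```bash
python3 -c "
from go import *
rd(3)"
```

```text
clk 14.7 z [190.5 190.5 190.6] Fz [4.8 4.5 5.4]
mean xyz yaw F T [ 4.95659e+02  1.66412e+02  1.90529e+02  2.84000e+00 -2.25800e+00
 -1.80000e-02  4.89600e+00 -2.90000e-02  2.72000e-01 -9.00000e-03]
```

Track contact felt at TCP z = 0.1907 (origin 0.119), as expected. Next I lift to ride 1 mm over the ridge, under the roof, and turn clockwise.

Call:
step_arm([
  {"ax":0,"ay":0,"az":0,"dx":0,"dy":0,"dz":-2,"grip":0},
  {"ax":0,"ay":0,"az":0,"dx":0,"dy":0,"dz":-2.6,"grip":0},
  {"ax":0,"ay":0,"az":0,"dx":0,"dy":0,"dz":0,"grip":0},
  {"ax":0,"ay":0,"az":0,"dx":0,"dy":0,"dz":0,"grip":0},
])

```text
clock: 15.1
tcp_pos: [0.4955, 0.1663, 0.1944]
ee_rot: [-3.141, -0.0, 2.84]
ft_force: [0.4, -0.0, -2.4]
gripper_width: 0.133
grip_force: 25.0
```

```bash
python3 -c "
from go import *
rd(3)"
```

```text
clk 15.25 z [194.4 194.4 194.4] Fz [-1.4 -1.1 -1.8]
mean xyz yaw F T [ 4.95455e+02  1.66343e+02  1.94377e+02  2.84000e+00 -3.90000e-02
 -2.82000e-01 -1.42200e+00 -1.10000e-02  3.30000e-02  2.90000e-02]
```

Call:
step_arm([
  {"ax":0,"ay":0,"az":0.03,"dx":0,"dy":0,"dz":0,"grip":0},
  {"ax":0,"ay":0,"az":0.03,"dx":0,"dy":0,"dz":0,"grip":0},
  {"ax":0,"ay":0,"az":0.03,"dx":0,"dy":0,"dz":0,"grip":0},
  {"ax":0,"ay":0,"az":0.03,"dx":0,"dy":0,"dz":0,"grip":0},
  {"ax":0,"ay":0,"az":0.03,"dx":0,"dy":0,"dz":0,"grip":0},
])

```text
clock: 15.75
tcp_pos: [0.4955, 0.1664, 0.1945]
ee_rot: [-3.141, -0.0, 2.689]
ft_force: [-0.2, 0.3, -1.3]
gripper_width: 0.133
grip_force: 25.0
```

```bash
python3 -c "
from go import *
rd(4)"
```

```text
clk 15.95 z [194.5 194.5 194.6 194.6] Fz [-2.  -2.3 -2.4 -1.8]
mean xyz yaw F T [ 4.95482e+02  1.66367e+02  1.94530e+02  2.69000e+00  3.60000e-02
  8.10000e-02 -2.13500e+00 -1.00000e-02 -3.00000e-03  1.60000e-02]
```

Call:
step_arm([
  {"ax":0,"ay":0,"az":0.04,"dx":0,"dy":0,"dz":0,"grip":0},
  {"ax":0,"ay":0,"az":0.04,"dx":0,"dy":0,"dz":0,"grip":0},
  {"ax":0,"ay":0,"az":0.04,"dx":0,"dy":0,"dz":0,"grip":0},
  {"ax":0,"ay":0,"az":0.04,"dx":0,"dy":0,"dz":0,"grip":0},
  {"ax":0,"ay":0,"az":0.04,"dx":0,"dy":0,"dz":0,"grip":0},
])

```text
clock: 16.45
tcp_pos: [0.4956, 0.1664, 0.1946]
ee_rot: [-3.142, -0.0, 2.489]
ft_force: [-0.2, 0.2, -1.5]
gripper_width: 0.136
grip_force: 25.0
```

```bash
python3 -c "
from go import *
rd(3)"
```

```text
clk 16.6 z [194.6 194.6 194.6] Fz [-1.3 -1.8 -2. ]
mean xyz yaw F T [ 4.95542e+02  1.66375e+02  1.94600e+02  2.49000e+00 -3.00000e-03
 -8.70000e-02 -1.72000e+00 -5.50000e-02  1.00000e-03  5.00000e-03]
```

Call:
step_arm([
  {"ax":0,"ay":0,"az":0.04,"dx":0,"dy":0,"dz":0,"grip":0},
  {"ax":0,"ay":0,"az":0.04,"dx":0,"dy":0,"dz":0,"grip":0},
  {"ax":0,"ay":0,"az":0.04,"dx":0,"dy":0,"dz":0,"grip":0},
  {"ax":0,"ay":0,"az":0.04,"dx":0,"dy":0,"dz":0,"grip":0},
  {"ax":0,"ay":0,"az":0.04,"dx":0,"dy":0,"dz":0,"grip":0},
])

```text
clock: 17.1
tcp_pos: [0.4956, 0.1664, 0.1946]
ee_rot: [-3.142, -0.0, 2.289]
ft_force: [-0.2, 0.4, -1.4]
gripper_width: 0.134
grip_force: 25.0
```

```bash
python3 -c "
from go import *
rd(3)"
```

```text
clk 17.25 z [194.7 194.7 194.7] Fz [-2.4 -1.9 -2.2]
mean xyz yaw F T [ 4.95574e+02  1.66371e+02  1.94658e+02  2.29000e+00 -3.52000e-01
 -8.80000e-02 -2.15300e+00 -3.90000e-02  0.00000e+00 -5.00000e-03]
```

Call:
step_arm([
  {"ax":0,"ay":0,"az":0.025,"dx":0,"dy":0,"dz":0,"grip":0},
  {"ax":0,"ay":0,"az":0.025,"dx":0,"dy":0,"dz":0,"grip":0},
  {"ax":0,"ay":0,"az":0.025,"dx":0,"dy":0,"dz":0,"grip":0},
  {"ax":0,"ay":0,"az":0.025,"dx":0,"dy":0,"dz":0,"grip":0},
], force=15)

```text
clock: 17.65
tcp_pos: [0.4956, 0.1664, 0.1946]
ee_rot: [3.142, -0.0, 2.188]
ft_force: [-0.5, 0.5, -1.8]
gripper_width: 0.136
grip_force: 15.0
```

```bash
python3 -c "
from go import *
rd(3)"
```

```text
clk 17.8 z [194.7 194.6 194.7] Fz [-1.7 -1.7 -2.2]
mean xyz yaw F T [ 4.95564e+02  1.66381e+02  1.94658e+02  2.18900e+00 -1.18000e-01
  3.80000e-02 -1.87100e+00 -4.80000e-02 -8.00000e-03  0.00000e+00]
```

Call:
step_arm([
  {"ax":0,"ay":0,"az":0.025,"dx":0,"dy":0,"dz":0,"grip":0},
  {"ax":0,"ay":0,"az":0.025,"dx":0,"dy":0,"dz":0,"grip":0},
  {"ax":0,"ay":0,"az":0,"dx":0,"dy":0,"dz":0,"grip":0},
])

```text
clock: 18.1
tcp_pos: [0.4956, 0.1664, 0.1947]
ee_rot: [3.142, 0.0, 2.139]
ft_force: [-0.3, 0.2, -1.8]
gripper_width: 0.134
grip_force: 15.0
```

```bash
python3 -c "
from go import *
rd(3)"
```

```text
clk 18.25 z [194.7 194.6 194.7] Fz [-1.9 -2.  -2.8]
mean xyz yaw F T [ 4.95564e+02  1.66370e+02  1.94654e+02  2.14000e+00  1.03000e-01
  3.21000e-01 -2.21900e+00 -7.80000e-02  1.30000e-02  1.80000e-02]
```

Call:
step_arm([
  {"ax":0,"ay":0,"az":0.025,"dx":0,"dy":0,"dz":0,"grip":0},
  {"ax":0,"ay":0,"az":0.025,"dx":0,"dy":0,"dz":0,"grip":0},
  {"ax":0,"ay":0,"az":0,"dx":0,"dy":0,"dz":0,"grip":0},
])

```text
clock: 18.55
tcp_pos: [0.4955, 0.1664, 0.1946]
ee_rot: [-3.142, -0.0, 2.089]
ft_force: [-0.0, 0.1, -1.7]
gripper_width: 0.139
grip_force: 15.0
```

```bash
python3 -c "
from go import *
rd(3)"
```

```text
clk 18.7 z [194.6 194.6 194.7] Fz [-2.4 -2.2 -1.7]
mean xyz yaw F T [ 4.95559e+02  1.66384e+02  1.94648e+02  2.09000e+00  1.78000e-01
  6.00000e-03 -2.10000e+00 -7.30000e-02  3.00000e-03  2.90000e-02]
```

Call:
step_arm([
  {"ax":0,"ay":0,"az":0.02,"dx":0,"dy":0,"dz":0,"grip":0},
  {"ax":0,"ay":0,"az":0.02,"dx":0,"dy":0,"dz":0,"grip":0},
  {"ax":0,"ay":0,"az":0,"dx":0,"dy":0,"dz":0,"grip":0},
])

```text
clock: 19.0
tcp_pos: [0.4956, 0.1664, 0.1946]
ee_rot: [3.142, -0.0, 2.049]
ft_force: [-0.9, -0.1, -1.7]
gripper_width: 0.136
grip_force: 15.0
```

```bash
python3 -c "
from go import *
rd(4)"
```

```text
clk 19.2 z [194.7 194.6 194.7 194.6] Fz [-1.4 -1.1 -2.5 -2. ]
mean xyz yaw F T [ 4.95558e+02  1.66374e+02  1.94648e+02  2.05000e+00  1.20000e-01
 -1.00000e-03 -1.74700e+00 -5.10000e-02 -3.00000e-03 -2.10000e-02]
```

Call:
step_arm([
  {"ax":0,"ay":0,"az":0.02,"dx":0,"dy":0,"dz":0,"grip":0},
  {"ax":0,"ay":0,"az":0.02,"dx":0,"dy":0,"dz":0,"grip":0},
  {"ax":0,"ay":0,"az":0,"dx":0,"dy":0,"dz":0,"grip":0},
])

```text
clock: 19.5
tcp_pos: [0.4956, 0.1664, 0.1947]
ee_rot: [3.142, 0.0, 2.009]
ft_force: [1.0, -0.7, -2.5]
gripper_width: 0.137
grip_force: 15.0
```

```bash
python3 -c "
from go import *
rd(4)"
```

```text
clk 19.7 z [194.6 194.7 194.6 194.7] Fz [-2.6 -2.9 -2.  -2.6]
mean xyz yaw F T [ 4.95554e+02  1.66376e+02  1.94643e+02  2.01000e+00  2.70000e-01
 -3.73000e-01 -2.54100e+00 -9.70000e-02  2.70000e-02 -4.00000e-03]
```

Call:
step_arm([
  {"ax":0,"ay":0,"az":0.025,"dx":0,"dy":0,"dz":0,"grip":0},
  {"ax":0,"ay":0,"az":0.025,"dx":0,"dy":0,"dz":0,"grip":0},
  {"ax":0,"ay":0,"az":0,"dx":0,"dy":0,"dz":0,"grip":0},
])

```text
clock: 20.0
tcp_pos: [0.4956, 0.1664, 0.1947]
ee_rot: [3.142, 0.0, 1.959]
ft_force: [0.6, 1.0, -1.9]
gripper_width: 0.139
grip_force: 15.0
```

```bash
python3 -c "
from go import *
rd(4)"
```

```text
clk 20.2 z [194.7 194.7 194.6 194.6] Fz [-2.7 -1.6 -1.9 -3.8]
mean xyz yaw F T [ 4.95555e+02  1.66376e+02  1.94654e+02  1.96000e+00 -5.30000e-02
  5.50000e-02 -2.47500e+00 -6.70000e-02 -3.00000e-03  1.00000e-02]
```

Call:
step_arm([
  {"ax":0,"ay":0,"az":0.025,"dx":0,"dy":0,"dz":0,"grip":0},
  {"ax":0,"ay":0,"az":0.025,"dx":0,"dy":0,"dz":0,"grip":0},
  {"ax":0,"ay":0,"az":0,"dx":0,"dy":0,"dz":0,"grip":0},
])

```text
clock: 20.5
tcp_pos: [0.4956, 0.1664, 0.1947]
ee_rot: [3.142, -0.0, 1.909]
ft_force: [-0.2, -0.6, -2.2]
gripper_width: 0.137
grip_force: 15.0
```

```bash
python3 -c "
from go import *
rd(4)"
```

```text
clk 20.7 z [194.7 194.6 194.7 194.6] Fz [-2.2 -1.6 -2.4 -2.6]
mean xyz yaw F T [ 4.95561e+02  1.66361e+02  1.94648e+02  1.91000e+00  1.66000e-01
 -1.25000e-01 -2.18900e+00 -7.50000e-02  1.70000e-02  2.20000e-02]
```

Call:
step_arm([
  {"ax":0,"ay":0,"az":0.025,"dx":0,"dy":0,"dz":0,"grip":0},
  {"ax":0,"ay":0,"az":0.025,"dx":0,"dy":0,"dz":0,"grip":0},
  {"ax":0,"ay":0,"az":0,"dx":0,"dy":0,"dz":0,"grip":0},
])

```text
clock: 21.0
tcp_pos: [0.4956, 0.1664, 0.1946]
ee_rot: [3.142, -0.0, 1.859]
ft_force: [0.1, -0.9, -1.8]
gripper_width: 0.135
grip_force: 15.0
```

```bash
python3 -c "
from go import *
rd(4)"
```

```text
clk 21.2 z [194.7 194.6 194.6 194.7] Fz [-1.4 -2.5 -1.5 -2. ]
mean xyz yaw F T [ 4.95550e+02  1.66381e+02  1.94648e+02  1.86000e+00 -5.96000e-01
 -1.79000e-01 -1.86200e+00 -7.40000e-02  1.30000e-02 -3.00000e-03]
```

Call:
step_arm([
  {"ax":0,"ay":0,"az":0.025,"dx":0,"dy":0,"dz":0,"grip":0},
  {"ax":0,"ay":0,"az":0.025,"dx":0,"dy":0,"dz":0,"grip":0},
  {"ax":0,"ay":0,"az":0,"dx":0,"dy":0,"dz":0,"grip":0},
])

```text
clock: 21.5
tcp_pos: [0.4956, 0.1664, 0.1947]
ee_rot: [-3.142, 0.0, 1.809]
ft_force: [-0.3, -0.1, -1.8]
gripper_width: 0.136
grip_force: 15.0
```

```bash
python3 -c "
from go import *
rd(4)"
```

```text
clk 21.7 z [194.6 194.6 194.6 194.7] Fz [-2.3 -1.9 -1.4 -1.5]
mean xyz yaw F T [ 4.95561e+02  1.66366e+02  1.94646e+02  1.81000e+00  2.05000e-01
 -1.18000e-01 -1.77900e+00 -1.13000e-01  3.00000e-02 -2.20000e-02]
```

Call:
step_arm([
  {"ax":0,"ay":0,"az":0.025,"dx":0,"dy":0,"dz":0,"grip":0},
  {"ax":0,"ay":0,"az":0.025,"dx":0,"dy":0,"dz":0,"grip":0},
  {"ax":0,"ay":0,"az":0,"dx":0,"dy":0,"dz":0,"grip":0},
])

```text
clock: 22.0
tcp_pos: [0.4956, 0.1664, 0.1947]
ee_rot: [3.142, 0.0, 1.759]
ft_force: [-0.0, 0.5, -2.2]
gripper_width: 0.137
grip_force: 15.0
```

```bash
python3 -c "
from go import *
rd(4)"
```

```text
clk 22.2 z [194.7 194.7 194.6 194.6] Fz [-2.5 -1.  -1.4 -1.4]
mean xyz yaw F T [ 4.95557e+02  1.66371e+02  1.94651e+02  1.76000e+00 -6.90000e-02
  2.98000e-01 -1.60700e+00 -7.60000e-02  3.80000e-02  1.50000e-02]
```

Call:
step_arm([
  {"ax":0,"ay":0,"az":0.025,"dx":0,"dy":0,"dz":0,"grip":0},
  {"ax":0,"ay":0,"az":0.025,"dx":0,"dy":0,"dz":0,"grip":0},
  {"ax":0,"ay":0,"az":0,"dx":0,"dy":0,"dz":0,"grip":0},
])

```text
clock: 22.5
tcp_pos: [0.4956, 0.1664, 0.1947]
ee_rot: [3.142, -0.0, 1.709]
ft_force: [0.6, -1.1, -1.9]
gripper_width: 0.139
grip_force: 15.0
```

```bash
python3 -c "
from go import *
rd(4)"
```

```text
clk 22.7 z [194.6 194.7 194.6 194.7] Fz [-1.9 -1.9 -1.6 -2.3]
mean xyz yaw F T [ 4.95559e+02  1.66383e+02  1.94651e+02  1.71000e+00 -3.83000e-01
  1.11000e-01 -1.93400e+00 -1.20000e-01  5.30000e-02 -1.90000e-02]
```

Call:
step_arm([
  {"ax":0,"ay":0,"az":0.025,"dx":0,"dy":0,"dz":0,"grip":0},
  {"ax":0,"ay":0,"az":0.025,"dx":0,"dy":0,"dz":0,"grip":0},
  {"ax":0,"ay":0,"az":0,"dx":0,"dy":0,"dz":0,"grip":0},
])

```text
clock: 23.0
tcp_pos: [0.4956, 0.1664, 0.1947]
ee_rot: [3.142, -0.0, 1.659]
ft_force: [-0.4, 0.5, -2.1]
gripper_width: 0.137
grip_force: 15.0
```

```bash
python3 -c "
from go import *
rd(4)"
```

```text
clk 23.2 z [194.7 194.7 194.7 194.6] Fz [-1.5 -1.5 -1.8 -2.3]
mean xyz yaw F T [ 4.95569e+02  1.66376e+02  1.94656e+02  1.66000e+00 -3.07000e-01
 -2.81000e-01 -1.78300e+00 -1.03000e-01  4.10000e-02  8.00000e-03]
```

Call:
step_arm([
  {"ax":0,"ay":0,"az":0.025,"dx":0,"dy":0,"dz":0,"grip":0},
  {"ax":0,"ay":0,"az":0.025,"dx":0,"dy":0,"dz":0,"grip":0},
  {"ax":0,"ay":0,"az":0,"dx":0,"dy":0,"dz":0,"grip":0},
])

```text
clock: 23.5
tcp_pos: [0.4955, 0.1664, 0.1946]
ee_rot: [-3.142, 0.0, 1.609]
ft_force: [-0.0, 0.2, -0.2]
gripper_width: 0.139
grip_force: 15.0
```

```bash
python3 -c "
from go import *
rd(4)"
```

```text
clk 23.7 z [194.6 194.7 194.6 194.7] Fz [-2.5 -1.9 -1.8 -0.9]
mean xyz yaw F T [ 4.95550e+02  1.66380e+02  1.94652e+02  1.61000e+00 -1.20000e-01
 -4.27000e-01 -1.76400e+00 -1.08000e-01  6.20000e-02  1.40000e-02]
```

Call:
step_arm([
  {"ax":0,"ay":0,"az":0.025,"dx":0,"dy":0,"dz":0,"grip":0},
  {"ax":0,"ay":0,"az":0.025,"dx":0,"dy":0,"dz":0,"grip":0},
  {"ax":0,"ay":0,"az":0,"dx":0,"dy":0,"dz":0,"grip":0},
])

```text
clock: 24.0
tcp_pos: [0.4955, 0.1664, 0.1947]
ee_rot: [-3.142, 0.0, 1.56]
ft_force: [0.3, 0.9, -1.5]
gripper_width: 0.145
grip_force: 15.2
```

```bash
python3 -c "
from go import *
rd(4)"
```

```text
clk 24.2 z [194.7 194.7 194.7 194.6] Fz [-1.2 -1.9 -1.7 -1.4]
mean xyz yaw F T [ 4.95506e+02  1.66391e+02  1.94655e+02  1.56000e+00 -4.14000e-01
  3.44000e-01 -1.53600e+00 -7.90000e-02  1.11000e-01  1.99000e-01]
```

Call:
step_arm([
  {"ax":0,"ay":0,"az":0.025,"dx":0,"dy":0,"dz":0,"grip":0},
  {"ax":0,"ay":0,"az":0.025,"dx":0,"dy":0,"dz":0,"grip":0},
  {"ax":0,"ay":0,"az":0,"dx":0,"dy":0,"dz":0,"grip":0},
])

```text
clock: 24.5
tcp_pos: [0.4955, 0.1664, 0.1947]
ee_rot: [-3.142, 0.0, 1.509]
ft_force: [0.2, -0.5, -1.6]
gripper_width: 0.147
grip_force: 15.8
```

```bash
python3 -c "
from go import *
rd(4)"
```

```text
clk 24.7 z [194.7 194.7 194.7 194.7] Fz [-0.8 -1.7 -1.3 -1.3]
mean xyz yaw F T [ 4.95531e+02  1.66361e+02  1.94667e+02  1.51000e+00 -5.86000e-01
  1.66000e-01 -1.25200e+00 -8.80000e-02  1.48000e-01  3.47000e-01]
```

Hard stop felt at yaw of about 1.60. I back off to near 1.63 and lower.

Call:
step_arm([
  {"ax":0,"ay":0,"az":-0.04,"dx":0,"dy":0,"dz":0,"grip":0},
  {"ax":0,"ay":0,"az":-0.04,"dx":0,"dy":0,"dz":0,"grip":0},
  {"ax":0,"ay":0,"az":-0.04,"dx":0,"dy":0,"dz":0,"grip":0},
  {"ax":0,"ay":0,"az":0,"dx":0,"dy":0,"dz":0,"grip":0},
])

```text
clock: 25.1
tcp_pos: [0.4957, 0.1664, 0.1946]
ee_rot: [3.141, -0.0, 1.629]
ft_force: [0.1, -0.8, -0.8]
gripper_width: 0.143
grip_force: 14.9
```

```bash
python3 -c "
from go import *
rd(4)"
```

```text
clk 25.3 z [194.6 194.6 194.6 194.6] Fz [-2.1 -1.7 -1.9 -2.1]
mean xyz yaw F T [ 4.95653e+02  1.66382e+02  1.94609e+02  1.62800e+00  1.76000e-01
 -3.56000e-01 -1.93300e+00 -8.70000e-02  3.70000e-02 -5.00000e-03]
```

Call:
step_arm([
  {"ax":0,"ay":0,"az":0,"dx":0,"dy":0,"dz":1,"grip":0},
  {"ax":0,"ay":0,"az":0,"dx":0,"dy":0,"dz":0.5,"grip":0},
  {"ax":0,"ay":0,"az":0,"dx":0,"dy":0,"dz":0,"grip":0},
])

```text
clock: 25.6
tcp_pos: [0.4955, 0.1664, 0.193]
ee_rot: [-3.141, 0.0, 1.63]
ft_force: [1.0, 0.6, -1.8]
gripper_width: 0.137
grip_force: 14.9
```

```bash
python3 -c "
from go import *
rd(4)"
```

```text
clk 25.8 z [193.1 193.1 193.1 193.2] Fz [-2.5 -1.8 -2.  -3.7]
mean xyz yaw F T [ 4.95551e+02  1.66378e+02  1.93116e+02  1.63000e+00  1.81000e-01
 -2.77000e-01 -2.50200e+00 -9.80000e-02  2.10000e-02 -2.00000e-03]
```

Call:
step_arm([
  {"ax":0,"ay":0,"az":0,"dx":0,"dy":0,"dz":0.5,"grip":0},
  {"ax":0,"ay":0,"az":0,"dx":0,"dy":0,"dz":0.5,"grip":0},
  {"ax":0,"ay":0,"az":0,"dx":0,"dy":0,"dz":0,"grip":0},
])

```text
clock: 26.1
tcp_pos: [0.4955, 0.1664, 0.1921]
ee_rot: [-3.141, 0.0, 1.63]
ft_force: [0.3, 0.1, -2.4]
gripper_width: 0.137
grip_force: 14.9
```

```bash
python3 -c "
from go import *
rd(3)"
```

```text
clk 26.25 z [192.1 192.1 192.1] Fz [-2.9 -1.8 -1.5]
mean xyz yaw F T [ 4.95536e+02  1.66370e+02  1.92119e+02  1.63000e+00  3.67000e-01
 -6.00000e-02 -2.06900e+00 -1.16000e-01  5.30000e-02 -4.00000e-03]
```

Call:
step_arm([
  {"ax":0,"ay":0,"az":0,"dx":0,"dy":0,"dz":0.5,"grip":0},
  {"ax":0,"ay":0,"az":0,"dx":0,"dy":0,"dz":0.5,"grip":0},
  {"ax":0,"ay":0,"az":0,"dx":0,"dy":0,"dz":0,"grip":0},
])

```text
clock: 26.55
tcp_pos: [0.4955, 0.1664, 0.191]
ee_rot: [-3.141, 0.0, 1.63]
ft_force: [-0.3, -0.7, -2.0]
gripper_width: 0.147
grip_force: 14.9
```

```bash
python3 -c "
from go import *
rd(3)"
```

```text
clk 26.7 z [191.1 191.1 191.1] Fz [-2.  -2.  -2.3]
mean xyz yaw F T [ 4.95548e+02  1.66367e+02  1.91119e+02  1.63000e+00  5.20000e-02
 -3.61000e-01 -2.12300e+00 -7.80000e-02  5.50000e-02 -1.90000e-02]
```

Call:
step_arm([
  {"ax":0,"ay":0,"az":0,"dx":0,"dy":0,"dz":0.5,"grip":0},
  {"ax":0,"ay":0,"az":0,"dx":0,"dy":0,"dz":0.5,"grip":0},
  {"ax":0,"ay":0,"az":0,"dx":0,"dy":0,"dz":0,"grip":0},
])

```text
clock: 27.0
tcp_pos: [0.4955, 0.1664, 0.1901]
ee_rot: [-3.141, 0.0, 1.63]
ft_force: [-0.3, -1.3, -0.5]
gripper_width: 0.143
grip_force: 14.9
```

```bash
python3 -c "
from go import *
rd(3)"
```

```text
clk 27.15 z [190.1 190.1 190.1] Fz [-1.9 -1.7 -2.8]
mean xyz yaw F T [ 4.95543e+02  1.66370e+02  1.90126e+02  1.63000e+00 -4.04000e-01
 -6.80000e-02 -2.14700e+00 -9.90000e-02  7.60000e-02 -1.10000e-02]
```

Call:
step_arm([
  {"ax":0,"ay":0,"az":0,"dx":0,"dy":0,"dz":0.5,"grip":0},
  {"ax":0,"ay":0,"az":0,"dx":0,"dy":0,"dz":0.5,"grip":0},
  {"ax":0,"ay":0,"az":0,"dx":0,"dy":0,"dz":0,"grip":0},
])

```text
clock: 27.45
tcp_pos: [0.4955, 0.1664, 0.1891]
ee_rot: [-3.141, 0.0, 1.63]
ft_force: [-0.4, 0.0, -2.6]
gripper_width: 0.143
grip_force: 14.9
```

```bash
python3 -c "
from go import *
rd(3)"
```

```text
clk 27.6 z [189.1 189.1 189.1] Fz [-1.4 -2.3 -1. ]
mean xyz yaw F T [ 4.95537e+02  1.66377e+02  1.89111e+02  1.63000e+00 -3.33000e-01
  2.98000e-01 -1.54200e+00 -8.50000e-02  6.10000e-02 -2.00000e-03]
```

Already below track level with no contact, so the pins are in the notches. I keep lowering.

Call:
step_arm([
  {"ax":0,"ay":0,"az":0,"dx":0,"dy":0,"dz":0.5,"grip":0},
  {"ax":0,"ay":0,"az":0,"dx":0,"dy":0,"dz":0.5,"grip":0},
  {"ax":0,"ay":0,"az":0,"dx":0,"dy":0,"dz":0.5,"grip":0},
  {"ax":0,"ay":0,"az":0,"dx":0,"dy":0,"dz":0,"grip":0},
])

```text
clock: 28.0
tcp_pos: [0.4955, 0.1664, 0.1875]
ee_rot: [-3.141, -0.0, 1.63]
ft_force: [-0.5, 0.1, -2.0]
gripper_width: 0.139
grip_force: 14.9
```

```bash
python3 -c "
from go import *
rd(3)"
```

```text
clk 28.15 z [187.6 187.6 187.6] Fz [-2.8 -1.4 -2. ]
mean xyz yaw F T [ 4.95544e+02  1.66377e+02  1.87610e+02  1.63000e+00 -2.44000e-01
 -9.40000e-02 -2.08100e+00 -9.30000e-02  5.50000e-02  1.60000e-02]
```

Call:
step_arm([
  {"ax":0,"ay":0,"az":0,"dx":0,"dy":0,"dz":0.5,"grip":0},
  {"ax":0,"ay":0,"az":0,"dx":0,"dy":0,"dz":0.5,"grip":0},
  {"ax":0,"ay":0,"az":0,"dx":0,"dy":0,"dz":0.5,"grip":0},
  {"ax":0,"ay":0,"az":0,"dx":0,"dy":0,"dz":0,"grip":0},
])

```text
clock: 28.55
tcp_pos: [0.4955, 0.1664, 0.1861]
ee_rot: [-3.142, -0.0, 1.63]
ft_force: [-0.3, 0.0, -2.2]
gripper_width: 0.143
grip_force: 14.9
```

```bash
python3 -c "
from go import *
rd(3)"
```

```text
clk 28.7 z [186.1 186.1 186.1] Fz [-1.9 -2.  -2.5]
mean xyz yaw F T [ 4.95541e+02  1.66370e+02  1.86108e+02  1.63000e+00  3.12000e-01
 -4.58000e-01 -2.14100e+00 -9.00000e-02  5.50000e-02  4.00000e-03]
```

Call:
step_arm([
  {"ax":0,"ay":0,"az":0,"dx":0,"dy":0,"dz":0.5,"grip":0},
  {"ax":0,"ay":0,"az":0,"dx":0,"dy":0,"dz":0.5,"grip":0},
  {"ax":0,"ay":0,"az":0,"dx":0,"dy":0,"dz":0,"grip":0},
])

```text
clock: 29.0
tcp_pos: [0.4956, 0.1664, 0.1851]
ee_rot: [-3.142, 0.0, 1.63]
ft_force: [-0.7, -1.1, -2.5]
gripper_width: 0.137
grip_force: 14.9
```

```bash
python3 -c "
from go import *
rd(3)"
```

```text
clk 29.15 z [185.1 185.1 185.1] Fz [-2.5 -2.2 -2.2]
mean xyz yaw F T [ 4.95557e+02  1.66372e+02  1.85117e+02  1.63000e+00 -2.80000e-01
 -1.54000e-01 -2.33300e+00 -1.25000e-01  5.90000e-02 -4.00000e-03]
```

Call:
step_arm([
  {"ax":0,"ay":0,"az":0,"dx":0,"dy":0,"dz":0.5,"grip":0},
  {"ax":0,"ay":0,"az":0,"dx":0,"dy":0,"dz":0,"grip":0},
  {"ax":0,"ay":0,"az":0,"dx":0,"dy":0,"dz":0,"grip":0},
])

```text
clock: 29.45
tcp_pos: [0.4956, 0.1664, 0.1848]
ee_rot: [3.141, 0.0, 1.63]
ft_force: [-0.4, -0.6, 0.1]
gripper_width: 0.138
grip_force: 14.9
```

```bash
python3 -c "
from go import *
rd(3)"
```

```text
clk 29.6 z [184.8 184.8 184.8] Fz [-1.   0.1  0.1]
mean xyz yaw F T [ 4.95614e+02  1.66369e+02  1.84781e+02  1.63000e+00 -4.76000e-01
  1.35000e-01 -2.82000e-01 -8.90000e-02  1.45000e-01  8.00000e-03]
```

Seated at TCP z = 0.1848 (origin about 0.113), with the weight taken by the stand. I release with a small opening, which keeps clear of the post, and rise.

Call:
step_arm([
  {"ax":0,"ay":0,"az":0,"dx":0,"dy":0,"dz":0,"grip":16},
  {"ax":0,"ay":0,"az":0,"dx":0,"dy":0,"dz":0,"grip":24},
  {"ax":0,"ay":0,"az":0,"dx":0,"dy":0,"dz":0,"grip":32},
  {"ax":0,"ay":0,"az":0,"dx":0,"dy":0,"dz":0,"grip":32},
  {"ax":0,"ay":0,"az":0,"dx":0,"dy":0,"dz":0,"grip":32},
])

```text
clock: 30.1
tcp_pos: [0.4957, 0.1664, 0.1847]
ee_rot: [3.141, -0.0, 1.63]
ft_force: [-0.4, -0.1, -0.4]
gripper_width: 0.358
grip_force: 0.0
```

Call:
step_arm([
  {"ax":0,"ay":0,"az":0,"dx":0,"dy":0,"dz":-5,"grip":32},
  {"ax":0,"ay":0,"az":0,"dx":0,"dy":0,"dz":-10,"grip":32},
  {"ax":0,"ay":0,"az":0,"dx":0,"dy":0,"dz":-20,"grip":32},
  {"ax":0,"ay":0,"az":0,"dx":0,"dy":0,"dz":-30,"grip":32},
  {"ax":0,"ay":0,"az":0,"dx":0,"dy":0,"dz":-30,"grip":32},
])

```text
clock: 30.6
tcp_pos: [0.4954, 0.1663, 0.2812]
ee_rot: [-3.141, 0.0, 1.63]
ft_force: [1.5, 0.5, 0.2]
gripper_width: 0.364
grip_force: 0.0
```

Call:
step_arm([
  {"ax":0,"ay":0,"az":0,"dx":-40,"dy":0,"dz":0,"grip":32},
  {"ax":0,"ay":0,"az":0,"dx":-40,"dy":0,"dz":0,"grip":32},
  {"ax":0,"ay":0,"az":0,"dx":-40,"dy":0,"dz":0,"grip":32},
  {"ax":0,"ay":0,"az":0,"dx":-40,"dy":0,"dz":0,"grip":32},
  {"ax":0,"ay":0,"az":0,"dx":-40,"dy":0,"dz":0,"grip":32},
])

```text
clock: 31.1
tcp_pos: [0.5075, -0.0348, 0.2808]
ee_rot: [3.14, 0.001, 1.63]
ft_force: [1.2, -0.5, 0.7]
gripper_width: 0.367
grip_force: 0.0
```

Call:
step_arm([
  {"ax":0,"ay":0,"az":0,"dx":-40,"dy":0,"dz":0,"grip":32},
  {"ax":0,"ay":0,"az":0,"dx":-40,"dy":0,"dz":0,"grip":32},
  {"ax":0,"ay":0,"az":0,"dx":-40,"dy":0,"dz":0,"grip":32},
  {"ax":0,"ay":0,"az":0,"dx":0,"dy":0,"dz":0,"grip":32},
])

```text
clock: 31.5
tcp_pos: [0.5155, -0.1583, 0.2807]
ee_rot: [3.139, 0.004, 1.625]
ft_force: [0.2, -0.7, 0.2]
gripper_width: 0.37
grip_force: 0.0
```

```bash
python3 -c "
from go import *
cap('top','top3.png');cap('scene','scene3.png')
rd(1)
a=cv2.imread('pics/top3.png')[150:250,110:240];b=cv2.imread('pics/scene3.png')[180:310,140:270]
W=np.zeros((600,800,3),'uint8');W[:300,:390]=cv2.resize(a,None,fx=3,fy=3,interpolation=2);W[:390,400:790]=cv2.resize(b,None,fx=3,fy=3,interpolation=2)
cv2.imwrite('pics/c3.png',np.clip(W*1.5,0,255).astype('uint8'))"
```

```text
clk 31.65 z [280.1] Fz [-0.2]
mean xyz yaw F T [ 5.14189e+02 -1.52781e+02  2.80081e+02  1.62900e+00 -7.08000e-01
 -1.11000e-01 -2.04000e-01 -5.10000e-02  2.10000e-02 -2.90000e-02]
```

View pics/c3.png

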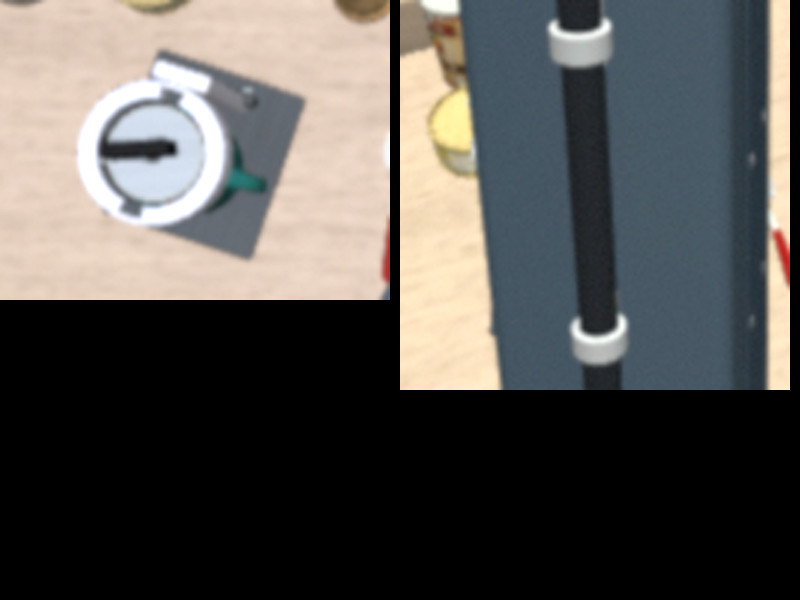

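The top view shows the sieve sitting level in the collar, with its disc at crop (152,153). The bar is turned about 1.2 rad clockwise of the gaps at (172,97) and (130,208), and the mug has not moved.

```bash
python3 -c "
from h import *
print(robot.job_done())"
```

```text
the job is handed in; nothing more can be done
None
```

I hung the tea sieve in the collar, turned it clockwise until it met the stop, lowered both pins into their notches, let go, and handed the job in at about 32 s; the hand-in returned no verdict.

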